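# Uncouple the carbonating nozzle and park it

## Robot

A 6-joint arm with a two-finger parallel gripper is mounted at the origin on a cart in front of the work surface, level with it; the furniture and walls round the work are solid. World frame = base frame: x ahead of the robot, y to its left, z up, the work surface at z = 0. Lengths are in m, angles in rad, forces in N, time in s.
With the tool pointing down it reaches from about 0.375 to 0.975 m from the base axis. Payload 3.8 kg.
Tool frame: the origin (TCP) lies midway between the tips of the shut fingers; the grasp point (between the pads) lies 19 mm behind it (bot.grip_point_offset is the z of the grasp point in the tool frame, in m); z points along the fingers, y is the line along which they close (so a half turn about z gives the same grasp; the last joint's range is limited). The gripper opens to 85 mm and grips with 20 to 120 N. Pads are 22 mm wide; open, the fingers measure 114 mm over their backs; the gripper's body (76 mm by 85 mm) begins 54 mm behind the grasp point. The pads swing forward as they close: fully open they stand 13 mm farther back than shut.
Start: joints at [1.123, 0.264, 1.604, -0, 1.274, -0.037], TCP at [0.27, 0.619, 0.231] pointing down, gripper open.
Joint ranges: [-2.63, 2.63], [-0.94, 2.18], [0.31, 2.57], [-1.31, 4.45], [0, 2.66], [-2.55, 2.55]. Speed limits (rad/s): [2.57, 2.57, 3.14, 3.14, 3.14, 3.14].

## Interface

Orientations are given as a rotation vector (axis times angle).
In Python, from workcell import sensors, optics, order, bot gives the robot as it stands.
- The arm moves only by the tool play_rows, never from a script. Its argument "commands" is a list of rows, each a list of 6 numbers: the shift along the tool's x, y, z in cm, then the turn, a rotation vector about the tool's x, y, z in rad. In form: [[dx, dy, dz, wx, wy, wz], ...]. A call has 1 to 5 rows; each row shifts and turns the commanded pose from where the row before left it, along the tool's axes as they then stand; what a row does not reach is not made up. A row lasts 1/12 s, in which the tool goes at most 41.7 mm and 7.16 degrees, less where a joint would pass 70% of its speed; a pose out of reach is approached as far as the arm can. A call with a gripper value outside its range is refused whole. "grip" is the closure, from 0 (fully open) to 1 (shut), set as the call begins (left out, the last holds). The fingers move at their own pace and stop on an object; "force" is the grip in N (left out, the last holds). Time passes only in rows, so rows that do not move let the fingers close. It gives the time, the measured TCP pose, the force, the opening and the grip force at its end, in the units of the state.
- sensors.read_state(): the state, without advancing time (a new reading comes with each control period).
- optics.read_camera(name): name is "side" or "top"; returns the picture (400x640x3 uint8, red, green, blue); there is no depth.
- optics.camera_info(name): a dict with "mtx" (3x3 intrinsics, pixels), "R" (3x3) and "t" (3): a world point X has camera coordinates R X + t. Camera axes: x right, y down, z forward; pixel columns grow to the right and rows downward; lengths in m; the calibration is good to about 2 mm. A picture is of the moment at which its call begins. camera_info takes no time and is no camera call.
- order.finish_job(): hands the job in; it is judged then, once.
The state is a dict: "time": time; "q": joint angles; "joint_vel": joint speeds; "joint_torque": joint torques, N m; "tool_pos": TCP position; "tcp_rot": TCP orientation; "wrist_force": force on the tool from outside, world axes, zero at the start; "torque": the same for the moment, N m; "width": opening from 0.0 (shut) to 1.0 (fully open); "grip_force": force on a finger pad.
Only numpy, scipy, OpenCV 4.12 (cv2) and the standard library are available. Lean on these libraries where they do the work, as an engineer would, in place of code of your own. Each camera call takes 0.05 s, during which the arm holds its last target. There are 200 camera calls.

## Task

Take the blue-handled nozzle off the quick coupling: push the brass sprung collar down to unlock it, draw the nozzle straight up and out, and let the collar snap back up. Then stand the nozzle upright, nose down, fully home in the hole of the wooden holder. Work gently, without forcing or yanking anything, and leave the mug, salt shaker and lemon alone.

Things in the scene. Friction and masses are not known exactly. Their poses are not given: they have to be found in the camera images.
- coupling: Quick coupling, fixed to the worktop: black round foot 96 mm wide, 16 mm high, with a steel tube (34 mm outside, 22 mm bore) rising to 54 mm; origin at the centre of its underside, z up. Two jaws in the tube lock over the nozzle's bead; pressing the brass collar draws them back. More than 18 N of the fingers on collar or coupling, or 25 N of nozzle on coupling (pulling while locked), is too much.
- bore_floor (a point): Centre of the bore's floor, 16 mm above the worktop, where the nozzle's foot stands. Round the same axis is the brass collar: a flat knurled ring 66 mm wide with a 26 mm hole, the nozzle standing up through it; room for fingertips on its flat top 11 to 33 mm from the axis. That top rests anywhere from 66 to 90 mm above the worktop, different each start and not measured: find it by touch or sight.
- collar (a joint): Travel of the brass collar in m: 0 at rest (up), growing as it is pressed down; hard stop at 0.011. Spring: 4 N to start, 11 N at 8 mm, 14 N at the stop. The jaws are surely clear of the bead from 0.008 and shut again as the collar rises, but the bead is past them once the nozzle is 1.5 mm up, so from near full travel nozzle and collar may rise together.
- nozzle_mid (a point): Centre, half-way up, of the nozzle: an upright turned part 95 mm long, 85 to 170 g. From its foot up: steel nose 11 mm thick (to 15 mm), bead 20 mm thick (15 to 28 mm, its lower 8 mm tapered), neck 11 mm thick (28 to 37 mm), blue round grip 22 mm thick (37 to 95 mm). z runs along it to the top.
- nozzle_foot (a point): Centre of the nozzle's lower end, 47.5 mm below nozzle_mid.
- holder_mouth (a point): Centre of the mouth of the holder's round hole, on its top face. The holder is a fixed wooden block 72 x 72 mm, 32 mm high; the hole is 25 mm wide, 25 mm deep with a flat floor and a chamfered rim. Standing home, the nozzle's foot is 25 mm below the mouth.
- mug: Blue banded mug, 83 mm wide with handle, 94 mm high; bystander; origin at the centre of its underside.
- salt: Grey salt shaker, 44 mm wide, 90 mm high; bystander; origin at the centre of its underside.
- lemon: Lemon, 78 x 55 x 56 mm; bystander; origin at its underside.
Mind the look-alikes: they are no part of the job. Leave any orange look-alike of the part that bears nozzle_mid alone.

How it is judged:
On the way, in this order (a step that is already met when the one before it is completed fails the run):
1. the collar is pressed down to unlock, at least 6 mm (value of joint collar above 0.006 m), for 0.1 s.
2. the nozzle is drawn up out of the coupling and the collar has snapped back up to within 1.5 mm of rest (z of nozzle_foot in the frame of coupling above 0.056 m and value of joint collar below 0.0015 m), for 0.1 s.
At the end, for the whole second after the job is handed in: The nozzle stands at rest and released, nose down in the holder's hole: foot within 7 mm of the hole's axis and at least 22.5 mm below its mouth, leaning less than 0.12 rad; the collar is back up within 1.5 mm of rest (horizontal distance between nozzle_foot and holder_mouth below 0.007 m and z of nozzle_foot in the frame of holder_mouth below -0.0225 m and angle between nozzle_mid's own z axis and vertical below 0.12 rad and value of joint collar below 0.0015 m and linear speed of nozzle below 0.02 m/s); the robot touches nothing.
It fails at once if the fingers press on the coupling or its collar with more than 18 N (contact force between the fingers and collar above 18 N or contact force between the fingers and coupling above 18 N).
It fails at once if the nozzle is forced against the coupling or its locking jaws with more than 25 N (contact force between nozzle and coupling above 25 N).
It fails at once if the nozzle is dropped or forced into the holder (more than 20 N) (contact force between nozzle and holder above 20 N).
It fails at once if the mug, salt shaker or lemon is moved by more than 15 mm (distance of any of mug, salt, lemon from where it was at the start of the episode above 0.015 m).
It also fails if it takes over 48 s, if anything falls off the work surface, if the arm or the gripper's body presses on something with over 40 N, if the wrist force passes 120 N, or if a joint passes its speed limit or range.

## Working session

There is one attempt and no reset: what is moved stays moved. The work goes in short steps, Python scripts to look and compute and a tool call to move; the robot and the scene stay as the last step left them, time stands still between calls to the robot, and variables do not carry over. Pictures are saved under pics/ and viewed, at most 10 in all, crops included, and the job is handed in when it is done.

Besides the shell and the picture viewer there is one more tool, called after "Request:" in YAML: its name, and indented under it one key for each argument. play_rows: Moves the arm, as the interface text tells. Its arguments: {"type":"object","properties":{"commands":{"type":"array","items":{"type":"array","items":{"type":"number"}}},"grip":{"type":"number"},"force":{"type":"number"}},"required":["commands"]}

```bash
mkdir -p pics; python3 - <<'E'
from workcell import sensors, optics, order, bot
import cv2,numpy as np
np.set_printoptions(precision=4,suppress=True)
for n in ("side","top"):
    im=optics.read_camera(n); cv2.imwrite(f"pics/{n}0.png",im[:,:,::-1])
    i=optics.camera_info(n); print(n,i["mtx"],i["R"],i["t"],-i["R"].T@i["t"])
print(sensors.read_state(),bot.grip_point_offset)
E
```

```text
side [[453.1557   0.     320.8886]
 [  0.     453.1557 201.5842]
 [  0.       0.       1.    ]] [[ 0.9986  0.0484  0.0204]
 [ 0.0359 -0.345  -0.9379]
 [-0.0383  0.9374 -0.3462]] [-0.6011 -0.0173  1.1205] [ 0.6438 -1.0272  0.384 ]
top [[445.6824   0.     313.5474]
 [  0.     445.6824 199.5471]
 [  0.       0.       1.    ]] [[-0.022  -0.9994 -0.0249]
 [-0.998   0.0234 -0.0587]
 [ 0.0592  0.0236 -0.998 ]] [-0.1694  0.6036  1.0744] [ 0.535  -0.2088  1.1034]
{'time': 0.1, 'q': array([ 1.1231,  0.2647,  1.6053,  0.    ,  1.2737, -0.0369]), 'joint_vel': array([-0.001 , -0.0015, -0.0046, -0.0014,  0.0012,  0.    ]), 'joint_torque': array([  0.    , -51.6705, -36.859 ,  -0.0001,   0.0063,   0.0001]), 'tool_pos': array([0.2692, 0.6182, 0.2301]), 'tcp_rot': array([-0.6406, -3.0751,  0.0032]), 'wrist_force': array([-0.1038,  0.0258, -0.6179]), 'torque': array([-0.0086, -0.006 ,  0.0044]), 'grip_force': 0.0, 'width': 0.9971589583046462} -0.0187
```

View pics/side0.png

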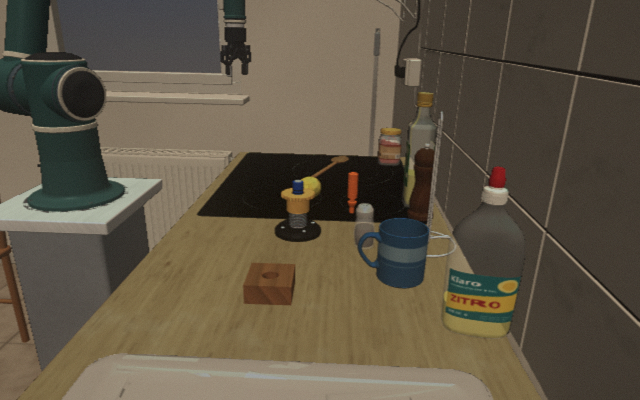

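View pics/top0.png

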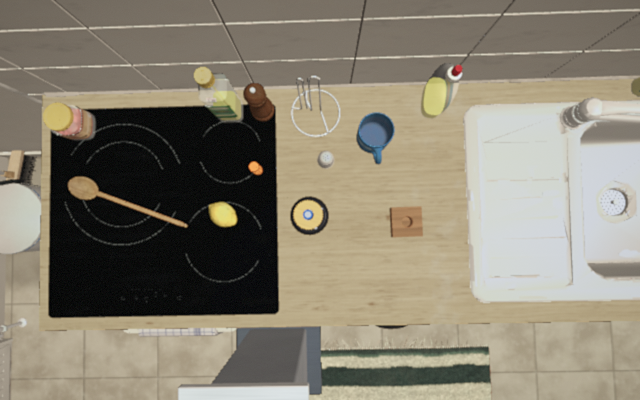

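The side picture shows the nozzle at about (298,188), the brass collar near row 194, the coupling foot at (298,230) and the holder hole at (270,275). In the top picture the coupling is at (309,215) and the holder at (406,222). I'll enlarge both.

```bash
python3 - <<'E'
import cv2,numpy as np
s=cv2.imread("pics/side0.png");t=cv2.imread("pics/top0.png")
f=lambda im,x,y,w,h,k:cv2.resize(im[y:y+h,x:x+w],None,fx=k,fy=k,interpolation=cv2.INTER_CUBIC)
a=f(s,265,170,70,75,8)  # 560x600
cv2.imwrite("pics/c1.png",a)
b=np.vstack([f(t,280,190,160,55,5)]); c=f(s,235,250,80,55,5)
o=np.zeros((275+275,800,3),np.uint8); o[:275]=b; o[275:,:400]=c
cv2.imwrite("pics/c2.png",o)
E
```

```text
(no output)
```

View pics/c1.png

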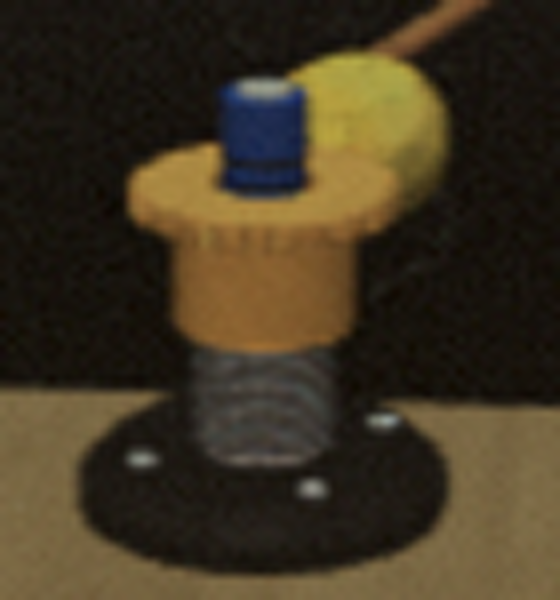

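View pics/c2.png

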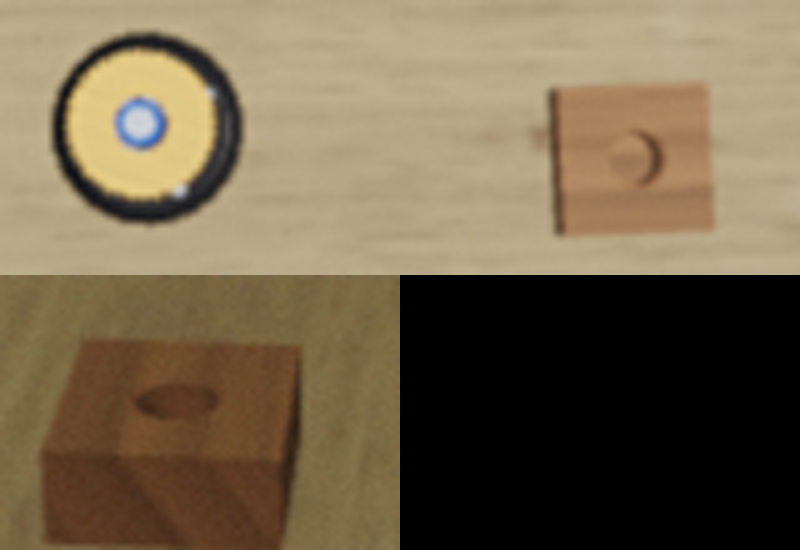

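Enlarged, the side crop has the nozzle top at (263,88) and the collar's top ellipse centred at about (264,183). The top crop has the nozzle top at (140,123), the collar at (141,125), the foot disc at (147,128) and the hole at (636,158). The side inset has the hole at (177,126).

```bash
cat > h.py <<'E'
from workcell import sensors, optics, order, bot
import numpy as np
np.set_printoptions(precision=4,suppress=True)
I={n:optics.camera_info(n) for n in("side","top")}
def ray(n,u,v):
    i=I[n]; d=i["R"].T@np.linalg.solve(i["mtx"],[u,v,1]); return -i["R"].T@i["t"],d
def onz(n,u,v,z):
    c,d=ray(n,u,v); return c+d*(z-c[2])/d[2]
def tri(s,t):
    (a,d),(b,e)=ray("side",*s),ray("top",*t)
    k=np.linalg.lstsq(np.c_[d,-e],b-a,rcond=None)[0]; p,q=a+k[0]*d,b+k[1]*e
    return (p+q)/2,np.linalg.norm(p-q)
def proj(n,X):
    i=I[n]; p=i["mtx"]@(i["R"]@np.array(X)+i["t"]); return p[:2]/p[2]
E
python3 - <<'E'
from h import *
C=lambda x,y,ox,oy,k:(ox+(x+.5)/k-.5,oy+(y+.5)/k-.5)
ns,nt=C(263,88,265,170,8),C(140,123,280,190,5)
print("noz",tri(ns,nt),onz("side",*ns,.111),onz("top",*nt,.111))
hs,ht=C(177,126,235,250,5),C(636,158.5,280,190,5)
print("hole",tri(hs,ht),onz("side",*hs,.032),onz("top",*ht,.032))
f=C(147.5,128.5,280,190,5); print("foot",onz("top",*f,.012))
fs=C(263,480,265,170,8); print("foot side",onz("side",*fs,.014))
cs,ct=C(264,183,265,170,8),C(141,125,280,190,5)
print("collar",tri(cs,ct),[onz("top",*ct,z) for z in(.066,.09)],[onz("side",*cs,z) for z in(.066,.078,.09)])
E
```

```text
noz (array([ 0.5614, -0.1714,  0.1106]), np.float64(0.00026162593726889154)) [ 0.5614 -0.1726  0.111 ] [ 0.5615 -0.1714  0.111 ]
hole (array([ 0.5413, -0.4057,  0.0293]), np.float64(0.000159831401467011)) [ 0.542  -0.4104  0.032 ] [ 0.5413 -0.4052  0.032 ]
foot [ 0.5614 -0.1712  0.012 ]
foot side [ 0.5636 -0.1929  0.014 ]
collar (array([ 0.5614, -0.1708,  0.0855]), np.float64(0.00025301271782332313)) [array([ 0.5618, -0.1701,  0.066 ]), array([ 0.5612, -0.171 ,  0.09  ])] [array([ 0.5562, -0.115 ,  0.066 ]), array([ 0.5595, -0.1494,  0.078 ]), array([ 0.5628, -0.1838,  0.09  ])]
```

Request:
play_rows:
  commands:
    - [0,0,0,0,0,0.116]
    - [0,0,0,0,0,0.116]
    - [0,0,0,0,0,0.116]
    - [0,0,0,0,0,0.116]
    - [0,0,0,0,0,0.116]
  grip: 0.3

```text
time: 0.52
tool_pos: [0.2693, 0.6184, 0.2305]
tcp_rot: [1.501, 2.76, -0.002]
wrist_force: [1.4, -0.0, 0.3]
width: 0.697
grip_force: 0.0
```

Request:
play_rows:
  commands:
    - [0,0,0,0,0,0.116]
    - [0,0,0,0,0,0.116]
    - [0,0,0,0,0,0.116]
    - [0,0,0,0,0,0.116]
    - [0,0,0,0,0,0.116]

```text
time: 0.93
tool_pos: [0.2694, 0.6184, 0.2305]
tcp_rot: [2.227, 2.215, -0.002]
wrist_force: [-0.3, -0.8, -0.8]
width: 0.7
grip_force: 0.0
```

```bash
python3 - <<'E'
from h import *
from scipy.spatial.transform import Rotation as Ro
s=sensors.read_state();R=Ro.from_rotvec(s["tcp_rot"]).as_matrix();print(s["time"],s["tool_pos"],R,s["q"],s["width"])
print("tool cm to above nozzle z=.17",100*R.T@(np.array([.5615,-.1713,.17])-s["tool_pos"]))
E
```

```text
0.9333 [0.2694 0.6184 0.2305] [[ 0.0057  1.     -0.0006]
 [ 1.     -0.0057 -0.0012]
 [-0.0012 -0.0006 -1.    ]] [ 1.1231  0.2644  1.6048 -0.      1.2737  1.1289] 0.6995066509804433
tool cm to above nozzle z=.17 [-78.7965  29.6715   6.1284]
```

Request:
play_rows:
  commands:
    - [-2,0.7,0,0,0,0]
    - [-3.6,1.4,0,0,0,0]
    - [-3.6,1.4,0,0,0,0]
    - [-3.6,1.4,0,0,0,0]
    - [-3.6,1.4,0,0,0,0]
  grip: 0.62

```text
time: 1.35
tool_pos: [0.3325, 0.453, 0.2305]
tcp_rot: [2.22, 2.222, -0.002]
wrist_force: [0.5, -0.7, 0.9]
width: 0.381
grip_force: 0.0
```

Request:
play_rows:
  commands:
    - [-3.6,1.4,0,0,0,0]
    - [-3.6,1.4,0,0,0,0]
    - [-3.6,1.4,0,0,0,0]
    - [-3.6,1.4,0,0,0,0]
    - [-3.6,1.4,0,0,0,0]

```text
time: 1.77
tool_pos: [0.4025, 0.2729, 0.2309]
tcp_rot: [-2.221, -2.222, 0.001]
wrist_force: [1.7, -0.2, 0.6]
width: 0.382
grip_force: 0.0
```

Request:
play_rows:
  commands:
    - [-3.6,1.4,0,0,0,0]
    - [-3.6,1.4,0,0,0,0]
    - [-3.6,1.4,0,0,0,0]
    - [-3.6,1.4,0,0,0,0]
    - [-3.6,1.4,0,0,0,0]

```text
time: 2.18
tool_pos: [0.4725, 0.0929, 0.231]
tcp_rot: [-2.221, -2.221, 0.0]
wrist_force: [0.9, 0.1, 0.1]
width: 0.378
grip_force: 0.0
```

Request:
play_rows:
  commands:
    - [-3.6,1.4,0,0,0,0]
    - [-3.6,1.4,0,0,0,0]
    - [-3.6,1.4,0,0,0,0]
    - [-3.6,1.4,0,0,0,0]
    - [-3.6,1.2,0,0,0,0]

```text
time: 2.6
tool_pos: [0.5407, -0.0871, 0.2309]
tcp_rot: [-2.222, -2.221, 0.0]
wrist_force: [0.9, 1.1, -0.2]
width: 0.377
grip_force: 0.0
```

Request:
play_rows:
  commands:
    - [-3.6,1.2,1,0,0,0]
    - [-2.6,0.6,1,0,0,0]
    - [-1.2,0.2,1,0,0,0]
    - [0,0,1,0,0,0]
    - [0,0,0,0,0,0]

```text
time: 3.02
tool_pos: [0.5583, -0.1584, 0.1878]
tcp_rot: [-2.219, -2.216, 0.003]
wrist_force: [-0.1, 0.7, -0.0]
width: 0.377
grip_force: 0.0
```

```bash
python3 - <<'E'
from h import *
from scipy.spatial.transform import Rotation as Ro
s=sensors.read_state();R=Ro.from_rotvec(s["tcp_rot"]).as_matrix();print(s["time"],s["tool_pos"],R,s["q"],s["width"],s["wrist_force"])
print("tool cm to above nozzle z=.10",100*R.T@(np.array([.5615,-.1713,.10])-s["tool_pos"]))
E
```

```text
3.0167 [ 0.5583 -0.1584  0.1878] [[ 0.0015  1.     -0.0056]
 [ 1.     -0.0015  0.0026]
 [ 0.0026 -0.0056 -1.    ]] [-0.3198  0.1217  1.8543  0.0008  1.1717 -0.3186] 0.3769346800243629 [-0.0639  0.6991 -0.0267]
tool cm to above nozzle z=.10 [-1.3127  0.3689  8.7753]
```

Request:
play_rows:
  commands:
    - [-0.7,0.2,1,0,0,0]
    - [-0.6,0.1,1,0,0,0]
    - [0,0,1,0,0,0]
    - [0,0,0,0,0,0]
    - [0,0,0,0,0,0]

```text
time: 3.43
tool_pos: [0.5628, -0.1713, 0.1601]
tcp_rot: [-2.219, -2.221, 0.001]
wrist_force: [-0.2, 0.6, -1.0]
width: 0.381
grip_force: 0.0
```

```bash
python3 - <<'E'
from h import *
import cv2
from scipy.spatial.transform import Rotation as Ro
s=sensors.read_state();R=Ro.from_rotvec(s["tcp_rot"]).as_matrix();print(s["time"],s["tool_pos"],R,s["width"],s["wrist_force"])
print("tool cm to above nozzle z=.10",100*R.T@(np.array([.5615,-.1713,.10])-s["tool_pos"]))
a=optics.read_camera("side")[110:210,240:350,::-1]; cv2.imwrite("pics/s1.png",cv2.resize(a,None,fx=5,fy=5,interpolation=2))
print(proj("side",[.5615,-.1713,.111]),proj("side",s["tool_pos"]))
E
```

```text
3.4333 [ 0.5628 -0.1713  0.1601] [[-0.0007  1.     -0.0021]
 [ 1.      0.0007  0.001 ]
 [ 0.001  -0.0021 -1.    ]] 0.38107140039870274 [-0.1541  0.6322 -0.9777]
tool cm to above nozzle z=.10 [-0.0106 -0.1128  6.015 ]
[297.5434 180.3669] [298.2521 156.3141]
```

View pics/s1.png

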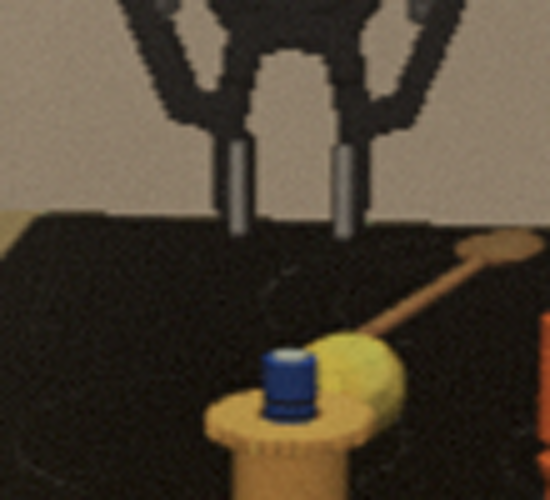

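The finger gap is centred at column 291 and the nozzle at 290, so they line up. Tool y is off by 1 mm. I'll descend to just above the collar.

Request:
play_rows:
  commands:
    - [0,-0.1,1.5,0,0,0]
    - [0,0,1.5,0,0,0]
    - [0,0,1.5,0,0,0]
    - [0,0,1.3,0,0,0]
    - [0,0,0,0,0,0]

```text
time: 3.9
tool_pos: [0.5607, -0.1713, 0.1007]
tcp_rot: [-2.218, -2.219, 0.003]
wrist_force: [-0.5, 0.4, -0.0]
width: 0.381
grip_force: 0.0
```

Request:
play_rows:
  commands:
    - [0,0,0.2,0,0,0]
    - [0,0,0.2,0,0,0]
    - [0,0,0.2,0,0,0]
    - [0,0,0.2,0,0,0]
    - [0,0,0,0,0,0]

```text
time: 4.32
tool_pos: [0.5627, -0.1722, 0.0955]
tcp_rot: [2.221, 2.221, 0.0]
wrist_force: [0.1, -0.6, 0.2]
width: 0.382
grip_force: 0.0
```

Request:
play_rows:
  commands:
    - [0,0,0.1,0,0,0]
    - [0,0,0.1,0,0,0]
    - [0,0,0.1,0,0,0]
    - [0,0,0,0,0,0]
    - [0,0,0,0,0,0]

```text
time: 4.73
tool_pos: [0.5625, -0.1721, 0.0922]
tcp_rot: [-2.221, -2.221, 0.0]
wrist_force: [-0.5, -0.1, 0.3]
width: 0.381
grip_force: 0.0
```

Request:
play_rows:
  commands:
    - [0,-0.1,0.1,0,0,0]
    - [0,0,0.1,0,0,0]
    - [0,0,0.1,0,0,0]
    - [0,0,0.1,0,0,0]
    - [0,0,0,0,0,0]

```text
time: 5.15
tool_pos: [0.5613, -0.1721, 0.088]
tcp_rot: [-2.221, -2.221, 0.0]
wrist_force: [-0.1, 0.1, 0.3]
width: 0.385
grip_force: 0.0
```

Request:
play_rows:
  commands:
    - [0,0,0.1,0,0,0]
    - [0,0,0.1,0,0,0]
    - [0,0,0.1,0,0,0]
    - [0,0,0,0,0,0]
    - [0,0,0,0,0,0]

```text
time: 5.57
tool_pos: [0.5617, -0.1722, 0.0858]
tcp_rot: [2.221, 2.221, 0.0]
wrist_force: [-1.1, 1.2, 5.1]
width: 0.379
grip_force: 2.5
```

Request:
play_rows:
  commands:
    - [0,0,0.1,0,0,0]
    - [0,0,0.1,0,0,0]
    - [0,0,0.1,0,0,0]
    - [0,0,0,0,0,0]
    - [0,0,0,0,0,0]

```text
time: 5.98
tool_pos: [0.5617, -0.1722, 0.0831]
tcp_rot: [2.221, 2.221, 0.0]
wrist_force: [-3.0, 1.2, 7.9]
width: 0.384
grip_force: 3.7
```

Request:
play_rows:
  commands:
    - [0,0,0.1,0,0,0]
    - [0,0,0.1,0,0,0]
    - [0,0,0.1,0,0,0]
    - [0,0,0,0,0,0]
    - [0,0,0,0,0,0]

```text
time: 6.4
tool_pos: [0.5617, -0.1722, 0.0805]
tcp_rot: [2.221, 2.221, 0.0]
wrist_force: [-3.4, 1.5, 9.7]
width: 0.381
grip_force: 4.9
```

Request:
play_rows:
  commands:
    - [0,0,0.1,0,0,0]
    - [0,0,0.1,0,0,0]
    - [0,0,0.04,0,0,0]
    - [0,0,0,0,0,0]
    - [0,0,0,0,0,0]

```text
time: 6.82
tool_pos: [0.5618, -0.1722, 0.0785]
tcp_rot: [2.221, 2.221, 0.0]
wrist_force: [-5.5, 1.3, 12.0]
width: 0.382
grip_force: 5.8
```

Request:
play_rows:
  commands:
    - [0,0,0,0,0,0]
    - [0,0,0,0,0,0]
  grip: 0.68
  force: 25

```text
time: 6.98
tool_pos: [0.5625, -0.1724, 0.0788]
tcp_rot: [2.22, 2.22, 0.001]
wrist_force: [-3.0, 1.6, 10.5]
width: 0.323
grip_force: 5.8
```

Request:
play_rows:
  commands:
    - [0,0,0,0,0,0]
    - [0,0,0,0,0,0]
    - [0,0,0,0,0,0]
  grip: 0.8
  force: 25

```text
time: 7.23
tool_pos: [0.5624, -0.1726, 0.079]
tcp_rot: [2.22, 2.22, 0.001]
wrist_force: [-2.9, 1.5, 12.9]
width: 0.246
grip_force: 27.0
```

```bash
python3 - <<'E'
from h import *
s=sensors.read_state();print(s)
E
```

```text
{'time': 7.2333, 'q': array([-0.3399,  0.24  ,  1.9342, -0.0003,  0.9655, -0.3399]), 'joint_vel': array([ 0.0001, -0.0002,  0.0007, -0.0015,  0.0015, -0.0022]), 'joint_torque': array([  0.1364, -38.6703, -28.572 ,   0.1509,  -1.4526,  -0.0062]), 'tool_pos': array([ 0.5624, -0.1726,  0.079 ]), 'tcp_rot': array([2.22  , 2.2203, 0.0009]), 'wrist_force': array([-2.9314,  1.4625, 12.9033]), 'torque': array([ 0.1801,  0.7761, -0.0028]), 'grip_force': 27.04294126471723, 'width': 0.24582342284153308}
```

Request:
play_rows:
  commands:
    - [0,0,-0.05,0,0,0]
    - [0,0,-0.05,0,0,0]
    - [0,0,0,0,0,0]
  grip: 1.0
  force: 30

```text
time: 7.48
tool_pos: [0.5624, -0.1726, 0.0795]
tcp_rot: [2.22, 2.22, 0.001]
wrist_force: [-2.3, 1.1, 10.4]
width: 0.251
grip_force: 31.5
```

Request:
play_rows:
  commands:
    - [0,0,-0.05,0,0,0]
    - [0,0,-0.05,0,0,0]
    - [0,0,0,0,0,0]

```text
time: 7.73
tool_pos: [0.5624, -0.1726, 0.0805]
tcp_rot: [2.22, 2.22, 0.001]
wrist_force: [-2.3, 0.2, 9.3]
width: 0.249
grip_force: 30.9
```

Request:
play_rows:
  commands:
    - [0,0,-0.07,0,0,0]
    - [0,0,-0.07,0,0,0]
    - [0,0,0,0,0,0]

```text
time: 7.98
tool_pos: [0.5624, -0.1726, 0.0817]
tcp_rot: [2.22, 2.22, 0.001]
wrist_force: [-2.2, -0.7, 8.0]
width: 0.245
grip_force: 31.3
```

Request:
play_rows:
  commands:
    - [0,0,-0.1,0,0,0]
    - [0,0,-0.1,0,0,0]
    - [0,0,-0.1,0,0,0]
    - [0,0,0,0,0,0]

```text
time: 8.32
tool_pos: [0.562, -0.1723, 0.083]
tcp_rot: [2.221, 2.221, 0.001]
wrist_force: [1.8, -0.6, -0.6]
width: 0.25
grip_force: 29.9
```

Request:
play_rows:
  commands:
    - [0,0,0,0,0,0]
    - [0,0,0,0,0,0]

```text
time: 8.48
tool_pos: [0.5619, -0.1723, 0.083]
tcp_rot: [2.221, 2.221, 0.001]
wrist_force: [2.7, -0.4, -1.6]
width: 0.249
grip_force: 29.8
```

```bash
python3 - <<'E'
from h import *
import cv2
a=optics.read_camera("side")[150:250,240:350,::-1]; cv2.imwrite("pics/s2.png",cv2.resize(a,None,fx=6,fy=6,interpolation=2))
s=sensors.read_state(); print(s["tool_pos"],s["wrist_force"],s["torque"])
E
```

```text
[ 0.5619 -0.1723  0.0831] [ 2.4613 -1.591  -2.4067] [-0.2602 -0.6471  0.0085]
```

View pics/s2.png

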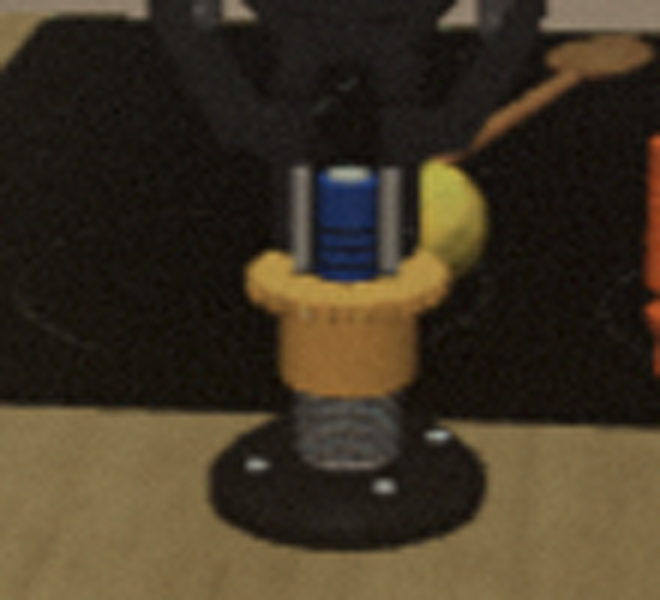

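The picture shows the nozzle's top at crop row 173. That's about 2 px above where it started, so it has come up about 4–5 mm. The collar is still partly pressed and in contact with the fingertips. I'll keep drawing it up slowly and watch the pull.

Request:
play_rows:
  commands:
    - [0,0,-0.05,0,0,0]
    - [0,0,-0.05,0,0,0]
    - [0,0,0,0,0,0]

```text
time: 8.78
tool_pos: [0.5618, -0.1722, 0.0841]
tcp_rot: [2.221, 2.221, 0.0]
wrist_force: [4.5, -1.0, -5.4]
width: 0.245
grip_force: 29.5
```

Request:
play_rows:
  commands:
    - [0,0.05,0,0,0,0]
    - [0,0,-0.05,0,0,0]
    - [0,0,0,0,0,0]

```text
time: 9.03
tool_pos: [0.5619, -0.1722, 0.0847]
tcp_rot: [-2.221, -2.221, 0.0]
wrist_force: [2.7, -0.8, -3.3]
width: 0.248
grip_force: 29.6
```

Request:
play_rows:
  commands:
    - [0,0.03,-0.05,0,0,0]
    - [0,0,-0.05,0,0,0]
    - [0,0,0,0,0,0]

```text
time: 9.28
tool_pos: [0.562, -0.1721, 0.0857]
tcp_rot: [-2.221, -2.221, 0.001]
wrist_force: [2.4, -0.8, -3.0]
width: 0.252
grip_force: 29.7
```

Request:
play_rows:
  commands:
    - [0,0,-0.05,0,0,0]
    - [0,0,-0.05,0,0,0]
    - [0,0,0,0,0,0]

```text
time: 9.53
tool_pos: [0.5621, -0.172, 0.0868]
tcp_rot: [-2.221, -2.221, 0.0]
wrist_force: [2.2, -0.5, -3.3]
width: 0.249
grip_force: 29.7
```

Request:
play_rows:
  commands:
    - [0,0,-0.1,0,0,0]
    - [0,0,-0.1,0,0,0]
    - [0,0,-0.1,0,0,0]
    - [0,0,-0.1,0,0,0]
    - [0,0,0,0,0,0]

```text
time: 9.95
tool_pos: [0.5624, -0.1722, 0.0921]
tcp_rot: [2.221, 2.221, 0.0]
wrist_force: [-2.0, 0.3, 4.5]
width: 0.244
grip_force: 30.6
```

Request:
play_rows:
  commands:
    - [0,0,-0.15,0,0,0]
    - [0,0,-0.15,0,0,0]
    - [0,0,-0.15,0,0,0]
    - [0,0,-0.15,0,0,0]
    - [0,0,-0.15,0,0,0]

```text
time: 10.37
tool_pos: [0.5619, -0.172, 0.0979]
tcp_rot: [-2.221, -2.221, 0.001]
wrist_force: [-0.5, -0.7, -1.5]
width: 0.246
grip_force: 30.0
```

Request:
play_rows:
  commands:
    - [0,0,-0.15,0,0,0]
    - [0,0,-0.15,0,0,0]
    - [0,0,-0.15,0,0,0]
    - [0,0,-0.15,0,0,0]
    - [0,0,-0.15,0,0,0]

```text
time: 10.78
tool_pos: [0.5623, -0.1722, 0.1059]
tcp_rot: [-2.221, -2.221, 0.0]
wrist_force: [-0.3, -0.4, -2.4]
width: 0.247
grip_force: 30.0
```

Request:
play_rows:
  commands:
    - [0,0,-0.3,0,0,0]
    - [0,0,-0.3,0,0,0]
    - [0,0,-0.4,0,0,0]
    - [0,0,-0.5,0,0,0]
    - [0,0,-0.5,0,0,0]

```text
time: 11.2
tool_pos: [0.5624, -0.1722, 0.1264]
tcp_rot: [2.221, 2.221, 0.0]
wrist_force: [0.4, 0.5, -0.8]
width: 0.25
grip_force: 30.0
```

Request:
play_rows:
  commands:
    - [0,0,-0.7,0,0,0]
    - [0,0,-0.8,0,0,0]
    - [0,0,-1,0,0,0]
    - [0,0,-1,0,0,0]
    - [0,0,-1,0,0,0]

```text
time: 11.62
tool_pos: [0.5626, -0.1722, 0.1722]
tcp_rot: [2.221, 2.221, 0.001]
wrist_force: [-0.2, -0.4, -1.7]
width: 0.248
grip_force: 30.0
```

Request:
play_rows:
  commands:
    - [0,0,-1,0,0,0]
    - [0,0,-1,0,0,0]
    - [0,0,0,0,0,0]
    - [0,0,0,0,0,0]

```text
time: 11.95
tool_pos: [0.563, -0.1724, 0.192]
tcp_rot: [2.22, 2.22, 0.001]
wrist_force: [-0.2, 0.3, -0.8]
width: 0.251
grip_force: 30.0
```

```bash
python3 - <<'E'
from h import *
import cv2
for n,(x,y,w,h) in {"side":(250,110,100,130),"top":(260,170,110,90)}.items():
    a=optics.read_camera(n)[y:y+h,x:x+w,::-1]; globals()[n]=cv2.resize(a,None,fx=4,fy=4,interpolation=2)
o=np.zeros((540,800,3),np.uint8); o[:520,:400]=side; o[:360,400:]=top[:,:400]
cv2.imwrite("pics/s3.png",o)
s=sensors.read_state(); print(s["time"],s["tool_pos"],s["wrist_force"],s["width"])
E
```

```text
12.05 [ 0.562  -0.172   0.1903] [-0.05    0.3174 -1.5778] 0.24831592562224294
```

View pics/s3.png

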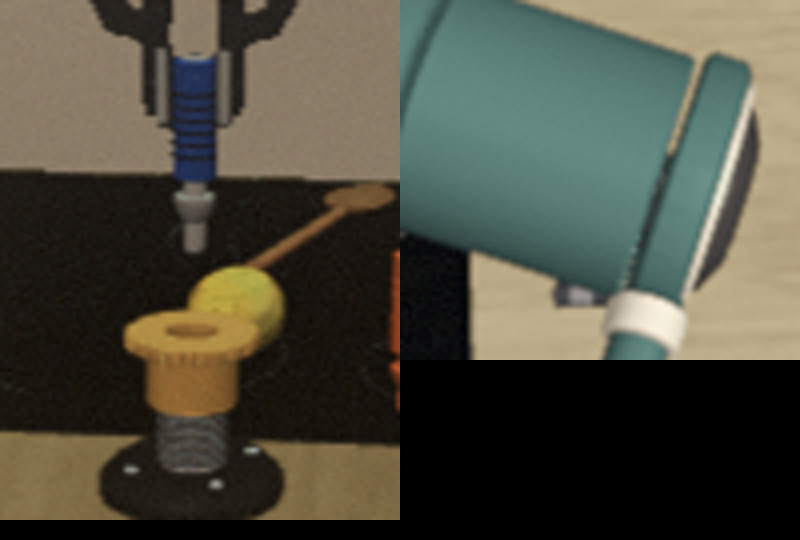

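The nozzle is out and upright, with its foot at crop (194,250), and the collar has returned up. Next I'll carry it over to the holder.

Request:
play_rows:
  commands:
    - [-1,-0.1,0,0,0,0]
    - [-2.4,-0.2,0,0,0,0]
    - [-2.4,-0.2,0,0,0,0]
    - [-2.4,-0.2,0,0,0,0]
    - [-2.4,-0.2,0,0,0,0]

```text
time: 12.47
tool_pos: [0.5526, -0.2795, 0.1898]
tcp_rot: [-2.22, -2.221, 0.001]
wrist_force: [0.1, 0.5, -1.3]
width: 0.25
grip_force: 30.0
```

Request:
play_rows:
  commands:
    - [-2.4,-0.2,0,0,0,0]
    - [-2.4,-0.2,0,0,0,0]
    - [-2.4,-0.2,0,0,0,0]
    - [-2.4,-0.2,0,0,0,0]
    - [-1.6,-0.2,0,0,0,0]

```text
time: 12.88
tool_pos: [0.5423, -0.3928, 0.1896]
tcp_rot: [-2.222, -2.219, 0.002]
wrist_force: [1.1, -0.4, -1.2]
width: 0.249
grip_force: 30.0
```

Request:
play_rows:
  commands:
    - [-1,-0.1,1,0,0,0]
    - [-0.6,0,1,0,0,0]
    - [0,0,1,0,0,0]
    - [0,0,0,0,0,0]
    - [0,0,0,0,0,0]

```text
time: 13.3
tool_pos: [0.5414, -0.4042, 0.1584]
tcp_rot: [-2.217, -2.219, 0.0]
wrist_force: [-0.4, -0.8, -1.9]
width: 0.247
grip_force: 30.0
```

```bash
python3 - <<'E'
from h import *
from scipy.spatial.transform import Rotation as Ro
import cv2
for n,(x,y,w,h) in {"side":(225,170,90,140),"top":(360,180,100,80)}.items():
    a=optics.read_camera(n)[y:y+h,x:x+w,::-1]; globals()[n]=cv2.resize(a,None,fx=4,fy=4,interpolation=2)
o=np.zeros((560,800,3),np.uint8); o[:,:360]=side; o[:320,400:]=top
cv2.imwrite("pics/s4.png",o)
s=sensors.read_state();R=Ro.from_rotvec(s["tcp_rot"]).as_matrix(); print(s["time"],s["tool_pos"],R,s["wrist_force"],s["width"])
print("to go cm",100*R.T@(np.array([.5422,-.4062,.1])-s["tool_pos"]))
t=s["tool_pos"]; print("foot expected px side",proj("side",[t[0]-.0007,t[1]+.0011,t[2]-.063]))
E
```

```text
13.4 [ 0.5426 -0.405   0.1605] [[-0.0012  1.     -0.0004]
 [ 1.      0.0012  0.0006]
 [ 0.0006 -0.0004 -1.    ]] [-0.7157  0.2862 -0.375 ] 0.2471107368723344
to go cm [-0.1232 -0.0397  6.0543]
foot expected px side [269.8272 234.5655]
```

View pics/s4.png

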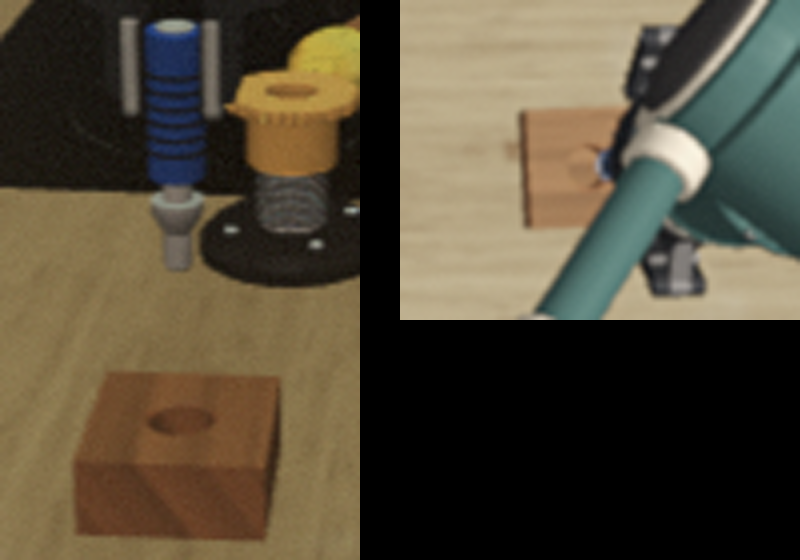

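The foot shows at side crop (176,266), the nozzle top at (174,27) and the hole at (181,421). I'll work out the sideways offset along the hole's axis.

```bash
python3 - <<'E'
from h import *
c=lambda x,y:(225+(x+.5)/4-.5,170+(y+.5)/4-.5)
h=c(181,421); H=onz("side",*h,.032); print(H)
for dz in (.095,.0975): print(proj("side",[H[0],-.405,dz]),c(176,266))
print(proj("side",[H[0],-.405,.19]),c(174,27))
# solve foot x,y,z from side with z unknown: x at y=-.404
C,d=ray("side",*c(176,266)); k=(-.404-C[1])/d[1]; print(C+k*d)
C,d=ray("side",*c(174,27)); k=(-.404-C[1])/d[1]; print(C+k*d)
E
```

```text
[ 0.5418 -0.4106  0.032 ]
[269.6754 236.3923] (268.625, 236.125)
[269.6445 234.8881] (268.625, 236.125)
[268.4438 176.432 ] (268.125, 176.375)
[ 0.54   -0.404   0.0949]
[ 0.5412 -0.404   0.1898]
```

Request:
play_rows:
  commands:
    - [-0.15,0.12,1,0,0,0]
    - [0,0,1.5,0,0,0]
    - [0,0,1.5,0,0,0]
    - [0,0,1,0,0,0]
    - [0,0,0.5,0,0,0]

```text
time: 13.82
tool_pos: [0.5429, -0.4066, 0.1037]
tcp_rot: [-2.219, -2.22, 0.0]
wrist_force: [0.1, 0.6, -1.7]
width: 0.247
grip_force: 30.0
```

Request:
play_rows:
  commands:
    - [0,0,0,0,0,0]
    - [0,0,0,0,0,0]
    - [0,0,0,0,0,0]

```text
time: 14.07
tool_pos: [0.5442, -0.4081, 0.1068]
tcp_rot: [2.22, 2.22, 0.0]
wrist_force: [0.3, -0.7, -1.5]
width: 0.249
grip_force: 30.0
```

```bash
python3 - <<'E'
from h import *
import cv2
a=optics.read_camera("side")[230:310,225:315,::-1]
cv2.imwrite("pics/s5.png",cv2.resize(a,None,fx=7,fy=7,interpolation=2))
s=sensors.read_state(); print(s["time"],s["tool_pos"],s["wrist_force"],s["width"])
E
```

```text
14.1167 [ 0.5443 -0.4082  0.1071] [-0.2176  0.5684 -0.9512] 0.24399542513435268
```

View pics/s5.png

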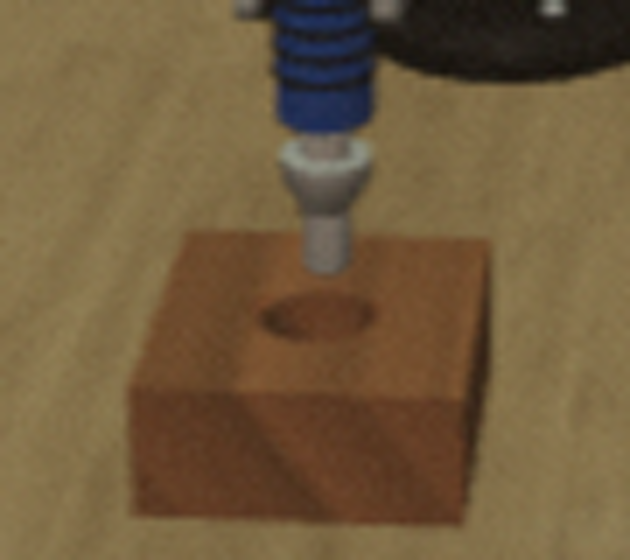

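```bash
python3 - <<'E'
from h import *
import cv2
o=cv2.imread("pics/s4.png")[:320,400:]
b=o[120:200,170:240].astype(int)
m=(b[:,:,0]>b[:,:,2]+40)
ys,xs=np.nonzero(m); print("blue x",xs.min()+170,xs.max()+170,"y",ys.min()+120,ys.max()+120, m.sum())
L=xs.min()+170; Y=120+np.median(ys[xs<xs.min()+4])
u,v=360+(L+.5)/4-.5,180+(Y+.5)/4-.5
for z in(.132,.16,.19): print(z,onz("top",u,v,z)-[0,.011,0])
E
```

```text
Traceback (most recent call last):
ValueError: zero-size array to reduction operation minimum which has no identity
```

```bash
python3 - <<'E'
from h import *
import cv2
o=cv2.imread("pics/s4.png")[:320,400:]
b=o[120:200,170:240].astype(int)
m=(b[:,:,0]>b[:,:,2]+8)&(np.arange(170,240)[None]<225)
print(o[163,180:232:4].tolist())
ys,xs=np.nonzero(m); print("blue x",xs.min()+170,xs.max()+170,"y",ys.min()+120,ys.max()+120, m.sum())
for L in(195,199):
  u,v=360+(L+.5)/4-.5,180+163/4
  for z in(.132,.16,.19): print(L,z,onz("top",u,v,z)-[0,.011,0])
E
```

```text
[[91, 125, 165], [91, 126, 165], [86, 124, 165], [98, 129, 166], [142, 147, 161], [129, 117, 114], [75, 58, 49], [48, 35, 29], [35, 28, 27], [24, 22, 23], [43, 46, 50], [84, 95, 101], [89, 99, 100]]
blue x 199 224 y 150 199 542
195 0.132 [ 0.5419 -0.4013  0.132 ]
195 0.16 [ 0.5417 -0.396   0.16  ]
195 0.19 [ 0.5414 -0.3904  0.19  ]
199 0.132 [ 0.5418 -0.4034  0.132 ]
199 0.16 [ 0.5416 -0.3981  0.16  ]
199 0.19 [ 0.5414 -0.3925  0.19  ]
```

The foot is at crop (326,267) and the hole at (317,317), so it's about 1.8 mm too far in +x. I'll correct that, then lower slowly.

Request:
play_rows:
  commands:
    - [0,-0.17,0,0,0,0]
    - [0,0,0.3,0,0,0]
    - [0,0,0.4,0,0,0]
    - [0,0,0.4,0,0,0]
    - [0,0,0,0,0,0]

```text
time: 14.53
tool_pos: [0.5411, -0.4071, 0.0934]
tcp_rot: [-2.22, -2.22, 0.0]
wrist_force: [-1.1, 0.6, -1.6]
width: 0.248
grip_force: 30.0
```

Request:
play_rows:
  commands:
    - [0,0,0.3,0,0,0]
    - [0,0,0.3,0,0,0]
    - [0,0,0.2,0,0,0]
    - [0,0,0,0,0,0]

```text
time: 14.87
tool_pos: [0.5415, -0.4074, 0.086]
tcp_rot: [-2.221, -2.221, 0.0]
wrist_force: [-0.9, 0.1, -2.2]
width: 0.247
grip_force: 30.0
```

Request:
play_rows:
  commands:
    - [0,0.06,0.15,0,0,0]
    - [0,0,0.15,0,0,0]
    - [0,0,0.15,0,0,0]
    - [0,0,0.1,0,0,0]
    - [0,0,0,0,0,0]

```text
time: 15.28
tool_pos: [0.5423, -0.4075, 0.081]
tcp_rot: [-2.221, -2.221, 0.0]
wrist_force: [0.8, 1.0, -1.1]
width: 0.246
grip_force: 30.0
```

Request:
play_rows:
  commands:
    - [0,0,0.1,0,0,0]
    - [0,0,0.1,0,0,0]
    - [0,0,0.1,0,0,0]
    - [0,0,0.1,0,0,0]
    - [0,0,0,0,0,0]

```text
time: 15.7
tool_pos: [0.5423, -0.4076, 0.077]
tcp_rot: [-2.221, -2.221, 0.0]
wrist_force: [0.2, -0.0, -1.8]
width: 0.246
grip_force: 30.0
```

Request:
play_rows:
  commands:
    - [0,0,0.1,0,0,0]
    - [0,0,0.1,0,0,0]
    - [0,0,0.1,0,0,0]
    - [0,0,0,0,0,0]

```text
time: 16.03
tool_pos: [0.5423, -0.4075, 0.074]
tcp_rot: [-2.221, -2.221, 0.0]
wrist_force: [-0.1, 0.3, -1.5]
width: 0.245
grip_force: 30.0
```

Still free, with the foot about 3 mm above the floor. I'll feel for the floor in 0.5 mm steps.

Request:
play_rows:
  commands:
    - [0,0,0.05,0,0,0]
    - [0,0,0.05,0,0,0]
    - [0,0,0,0,0,0]

```text
time: 16.28
tool_pos: [0.5424, -0.4076, 0.0732]
tcp_rot: [-2.221, -2.221, 0.0]
wrist_force: [-0.1, 0.6, -2.0]
width: 0.247
grip_force: 30.0
```

Request:
play_rows:
  commands:
    - [0,0,0.05,0,0,0]
    - [0,0,0.05,0,0,0]
    - [0,0,0,0,0,0]

```text
time: 16.53
tool_pos: [0.5424, -0.4076, 0.0722]
tcp_rot: [-2.221, -2.221, 0.0]
wrist_force: [-0.8, 0.4, -1.1]
width: 0.249
grip_force: 30.0
```

Request:
play_rows:
  commands:
    - [0,0,0.05,0,0,0]
    - [0,0,0.05,0,0,0]
    - [0,0,0,0,0,0]

```text
time: 16.78
tool_pos: [0.5424, -0.4076, 0.0712]
tcp_rot: [-2.221, -2.221, -0.0]
wrist_force: [0.1, -0.3, -1.8]
width: 0.245
grip_force: 30.0
```

Request:
play_rows:
  commands:
    - [0,0,0.05,0,0,0]
    - [0,0,0.03,0,0,0]
    - [0,0,0,0,0,0]

```text
time: 17.03
tool_pos: [0.5424, -0.4076, 0.0704]
tcp_rot: [-2.221, -2.221, -0.0]
wrist_force: [-1.0, 0.5, -1.9]
width: 0.247
grip_force: 30.0
```

Request:
play_rows:
  commands:
    - [0,0,0.05,0,0,0]
    - [0,0,0,0,0,0]

```text
time: 17.2
tool_pos: [0.5425, -0.4077, 0.0701]
tcp_rot: [2.221, 2.221, -0.0]
wrist_force: [-0.6, -0.2, -1.0]
width: 0.246
grip_force: 30.1
```

Request:
play_rows:
  commands:
    - [0,0,0.05,0,0,0]
    - [0,0,0,0,0,0]

```text
time: 17.37
tool_pos: [0.5426, -0.4078, 0.07]
tcp_rot: [2.221, 2.221, -0.0]
wrist_force: [-0.8, 0.4, 1.3]
width: 0.248
grip_force: 30.4
```

Request:
play_rows:
  commands:
    - [0,0,0.05,0,0,0]
    - [0,0,0,0,0,0]

```text
time: 17.53
tool_pos: [0.5427, -0.408, 0.07]
tcp_rot: [2.221, 2.221, -0.0]
wrist_force: [-2.1, 0.8, 4.2]
width: 0.248
grip_force: 30.8
```

The floor is felt at TCP 0.070, which is what the grip offset predicts for fully home. I'll release and withdraw.

Request:
play_rows:
  commands:
    - [0,0,0,0,0,0]
    - [0,0,0,0,0,0]
    - [0,0,0,0,0,0]
  grip: 0.65

```text
time: 17.78
tool_pos: [0.5425, -0.4076, 0.0687]
tcp_rot: [-2.221, -2.221, -0.0]
wrist_force: [0.4, -0.1, 0.2]
width: 0.35
grip_force: 0.0
```

Request:
play_rows:
  commands:
    - [0,0,0,0,0,0]
    - [0,0,0,0,0,0]
    - [0,0,0,0,0,0]
  grip: 0.4

```text
time: 18.03
tool_pos: [0.5424, -0.4076, 0.0688]
tcp_rot: [-2.221, -2.221, 0.0]
wrist_force: [-0.5, 0.2, 0.0]
width: 0.596
grip_force: 0.0
```

Request:
play_rows:
  commands:
    - [0,0,-0.5,0,0,0]
    - [0,0,-1,0,0,0]
    - [0,0,-1.5,0,0,0]
    - [0,0,-2,0,0,0]
    - [0,0,-2,0,0,0]

```text
time: 18.45
tool_pos: [0.5426, -0.4078, 0.141]
tcp_rot: [2.221, 2.221, 0.0]
wrist_force: [0.6, -0.3, 0.5]
width: 0.595
grip_force: 0.0
```

Request:
play_rows:
  commands:
    - [0,0,-2,0,0,0]
    - [0,0,-2,0,0,0]
    - [0,0,-1,0,0,0]
    - [0,0,0,0,0,0]
    - [0,0,0,0,0,0]

```text
time: 18.87
tool_pos: [0.543, -0.4081, 0.1905]
tcp_rot: [2.22, 2.219, 0.0]
wrist_force: [0.1, 0.5, -0.6]
width: 0.603
grip_force: 0.0
```

```bash
python3 - <<'E'
from h import *
import cv2
a=optics.read_camera("side")[170:310,225:345,::-1]
cv2.imwrite("pics/s6.png",cv2.resize(a,None,fx=4,fy=4,interpolation=2))
s=sensors.read_state(); print(s["time"],s["tool_pos"],s["wrist_force"],s["width"])
print("home top px",(proj("side",[.5418,-.4075,.102])-[225,170])*4)
E
```

```text
18.9167 [ 0.5422 -0.4075  0.1888] [-0.682  -0.7385 -0.0312] 0.6009810307344616
home top px [177.3082 251.3933]
```

View pics/s6.png

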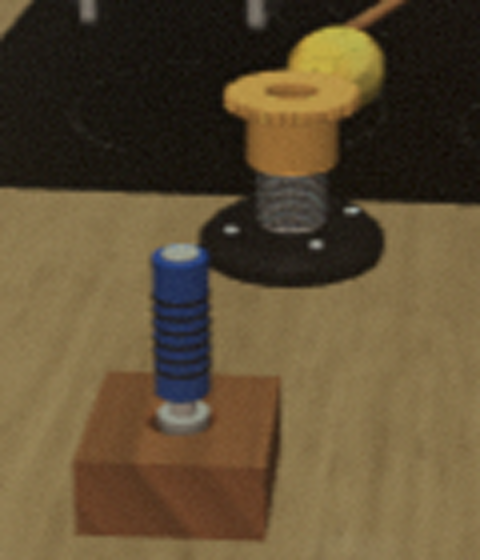

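The nozzle stands upright in the hole. Its top is at (180,252), against a predicted home position of (177,251). The bead sits just proud of the mouth, as it should (3 mm), and the collar is up.

```bash
python3 -c "
from workcell import order
print(order.finish_job())"
```

```text
the job is handed in; nothing more can be done
None
```

The nozzle is off the coupling and stands upright in the holder, home on the hole's floor by touch and in the last picture; the collar is back up, the gripper is clear, and the job was handed in at about 19 s (no verdict was returned).

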